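# Prove the bread bin's two doors are caught

### The job

The two flap doors of the bread bin were pushed to in a hurry, and either may only be resting on its catch instead of being held by it. Do the left door first, then the right: take the handle and give the door a firm, steady tug for a good second, without wrenching it open; if it gives, press it home until the catch snaps in and tug it again. Leave both doors fully shut and disturb none of the things standing in front of the bin.

Things in the scene. Friction and masses are not known exactly. Their poses are not given: they have to be found in the camera images.
- bread_bin: Fixed light-wood bread bin, 270 (x) x 400 (y) x 240 mm tall. Origin: centre of its underside; +x to its back, +y to its left end. Top board: front edge x = -135, underside z = 228 mm; it overhangs two flap doors (y = +97.5 and -97.5 mm), so a tool straight down over a handle hits it; leant back 30 to 45 deg (fingers down and towards the bin's back) it clears.
- left_door (a joint): Angle of the left flap about its top edge, rad: 0 fully shut, grows as the lower edge swings out and up (limit 1.2). Held by its sprung roller catch it rests at 0; a tug at the handle stretches it (0.008 for 6 N, 0.012 for 11 N) till the catch lets go near 17 N, 0.02. Not held, it stands at 0.02 to 0.05 and lifts freely. Pressed in past 0.024 (some 15 N at the handle) it is drawn to 0.
- right_door (a joint): The same for the right door; the two are alike and independent, and either, both or none may be held at the start.
- left_handle (a point): Middle of the left door's handle: steel bar 10 mm thick, 70 mm long, up the middle of the leaning door, its centre line 35 mm out from the face. z axis up along the bar, y along the hinge, x into the door. Shut: (-140, +97.5, +106) mm in the bin's frame. Free for 70 mm to either side; plinth below it 44 mm high, front at bin x = -122 mm.
- right_handle (a point): The same point of the right door's handle; shut, at (-140, -97.5, +106) mm in the bin's frame.
- left_hinge (a point): Middle of the left door's top edge, on its hinge line (along y): (-66, +97.5, +219) mm in the bin's frame. The face runs 176 mm down from here, leaning 18 deg (0.314 rad) from upright, its foot nearer the robot; the bar's middle is 135 mm from the hinge line. Catch behind the lower edge, 165 mm from the hinge.
- right_hinge (a point): The same for the right door.
- tuna: Low tin, 86 mm across, 40 mm tall, on the worktop in front of the bin; origin at the centre of its underside. Leave it alone.
- mug: Plain white mug with a handle, 101 mm tall, on the worktop to the left in front of the bin; origin at the centre of its underside. Leave it alone.
- salt: Small salt shaker, 44 mm across, 90 mm tall, on the worktop to the right in front of the bin; origin at the centre of its underside. Leave it alone.

How it is judged:
By the outcome, as a careful person would: the job done as asked, in the order asked, and still so for the second after the job is handed in, with the robot touching nothing.
It also fails if it takes over 72 s, if anything falls off the work surface, if the arm or the gripper's body presses on something with over 40 N, if the wrist force passes 120 N, or if a joint passes its speed limit or range.

### The arm

A 6-joint arm with a two-finger parallel gripper is mounted at the origin on a cart in front of the work surface, level with it; the furniture and walls round the work are solid. World frame = base frame: x ahead of the robot, y to its left, z up, the work surface at z = 0. Lengths are in m, angles in rad, forces in N, time in s.
With the tool pointing down it reaches from about 0.375 to 0.975 m from the base axis. Payload 3.8 kg.
Tool frame: the origin (TCP) lies midway between the tips of the shut fingers; the grasp point (between the pads) lies 19 mm behind it; z points along the fingers, y is the line along which they close (so a half turn about z gives the same grasp; the last joint's range is limited). The gripper opens to 85 mm and grips with 20 to 120 N. Pads are 22 mm wide; open, the fingers measure 114 mm over their backs; the gripper's body (76 mm by 85 mm) begins 54 mm behind the grasp point. The pads swing forward as they close: fully open they stand 13 mm farther back than shut.
Start: joints at [1.232, 0.264, 1.604, -0, 1.274, -0.037], TCP at [0.201, 0.644, 0.231] pointing down, gripper open.
Joint ranges: [-2.63, 2.63], [-0.94, 2.18], [0.31, 2.57], [-1.31, 4.45], [0, 2.66], [-2.55, 2.55]. Speed limits (rad/s): [2.57, 2.57, 3.14, 3.14, 3.14, 3.14].

### API

Orientations are given as a unit quaternion [w, x, y, z].
In Python, from station import * gives the robot as it stands. The module is installed in compiled form; this text tells all that it offers.
- The arm moves only by the tool move_arm, never from a script. Its argument "deltas" is a list of rows, each a list of 7 numbers: the shift along the tool's x, y, z scaled (see below), then the turn, a rotation vector about the tool's x, y, z scaled (see below), then the opening, from 0 (shut) to 1 (fully open). In form: [[x, y, z, rx, ry, rz, fingers], ...]. A call has exactly 10 rows; each row shifts and turns the commanded pose from where the row before left it, along the tool's axes as they then stand; what a row does not reach is not made up. The controller multiplies each number of a shift by 30 mm and each number of a turn by 30 degrees. A row lasts 1/8 s, in which the tool goes at most 62.5 mm and 10.7 degrees, less where a joint would pass 70% of its speed; a pose out of reach is approached as far as the arm can. A call with a number of a shift or a turn outside -1 to 1 is refused whole. A call with a gripper value outside its range is refused whole. The fingers move at their own pace and stop on an object; "squeeze" is the grip in N (left out, the last holds). Time passes only in rows, so rows that do not move let the fingers close, or fill a call up. It gives the time, the measured TCP pose, the force, the opening and the grip force at its end, in the units of the state.
- sense(): the state, without advancing time (a new reading comes with each control period).
- snapshot(name): name is "scene" or "top" or "wrist"; returns (picture, depth): 400x640x3 uint8, blue, green, red; 400x640 float32, m along the optical axis (not along the pixel's ray), 0 where there is no reading.
- camera_info(name): a dict with "fx", "fy", "cx", "cy" (pixels), "R" (3x3) and "t" (3): a world point X has camera coordinates R X + t. Camera axes: x right, y down, z forward; pixel columns grow to the right and rows downward; lengths in m; the calibration is good to about 2 mm. A picture is of the moment at which its call begins: read the wrist's pose just before it. camera_info takes no time and is no camera call; for the wrist camera it gives the pose at the moment of the call.
- finish_job(): hands the job in; it is judged then, once.
Trained networks look in the newest picture that a camera, given by its name, has taken for a name from the list of things; names that differ only in an ending like _2 or _b are one class to them, and where a whole thing is asked for, a point or a joint stands for the part that bears it (a point fixed in the world has none). Each returns a list of dicts, best first, with "confidence" (0 to 1); they miss things now and then, are a little off and sometimes report something else, mostly with a low value. They report only what shows in the picture. A call takes as long as a camera call.
- outline_of(camera, name): "region" (400x640 bool, what is visible of it) and "location" ([column, row] in pixels, amid what is visible of it).
- tip_of(camera, name): "location" ([column, row] in pixels: a listed point, or the origin of a listed thing).
The state is a dict: "time": time; "qpos": joint angles; "joint_vel": joint speeds; "joint_efforts": joint torques, N m; "tool_pos": TCP position; "ee_rot": TCP orientation; "wrist_force": force on the tool from outside, world axes, zero at the start; "moment": the same for the moment, N m; "width": opening from 0.0 (shut) to 1.0 (fully open); "finger_force": force on a finger pad.
Only numpy, scipy, OpenCV 4.12 (cv2) and the standard library are available. Lean on these libraries where they do the work, as an engineer would, in place of code of your own. Each camera call takes 0.05 s, during which the arm holds its last target. There are 200 camera calls.

## Working session

There is one attempt and no reset: what is moved stays moved. The work goes in short steps, Python scripts to look and compute and a tool call to move; the robot and the scene stay as the last step left them, time stands still between calls to the robot, and variables do not carry over. Pictures are saved under pics/ and viewed, at most 10 in all, crops included, and the job is handed in when it is done.

Besides the shell and the picture viewer there is one more tool, called after "Request:" in YAML: its name, and indented under it one key for each argument. move_arm: Moves the arm, as the interface text tells. Shifts and turns lie within -1 to 1; 1 stands for 30 mm of shift or 30 degrees of turn. Its arguments: {"type":"object","properties":{"deltas":{"type":"array"},"squeeze":{"type":"number"}},"required":["deltas"]}

```bash
mkdir -p pics; cat > h.py <<'E'
from station import *
import numpy as np, cv2
from scipy.spatial.transform import Rotation as Ro
def unproj(c,u,v,d):
    i=camera_info(c); p=np.array([(u-i['cx'])/i['fx']*d,(v-i['cy'])/i['fy']*d,d])
    return np.array(i['R']).T@(p-np.array(i['t']))
def proj(c,X):
    i=camera_info(c); p=np.array(i['R'])@X+np.array(i['t'])
    return i['fx']*p[0]/p[2]+i['cx'], i['fy']*p[1]/p[2]+i['cy']
def cloud(c,depth):
    i=camera_info(c); v,u=np.mgrid[0:400,0:640]
    P=np.stack([(u-i['cx'])/i['fx']*depth,(v-i['cy'])/i['fy']*depth,depth],-1)
    return (P-np.array(i['t']))@np.array(i['R'])
E
python3 - <<'E'
from h import *
np.set_printoptions(precision=4,suppress=True)
s=sense(); print(s)
for c in ['scene','top']:
    im,d=snapshot(c); cv2.imwrite(f'pics/{c}0.png',im); np.save(f'{c}0.npy',d)
    P=cloud(c,d)
    for n in ['bread_bin','tuna','mug','salt','left_door','right_door']:
        for o in outline_of(c,n)[:1]:
            q=P[o['region']&(d>0)]
            print(c,n,round(o['confidence'],2),o['location'],np.percentile(q,[2,50,98],axis=0).round(3).tolist())
    for n in ['bread_bin','left_handle','right_handle','left_hinge','right_hinge']:
        for o in tip_of(c,n)[:2]:
            u,v=o['location']; print(c,n,round(o['confidence'],2),u,v,unproj(c,u,v,d[int(v),int(u)]))
E
```

```text
{'time': 0.0, 'qpos': array([ 1.2321,  0.2648,  1.6054, -0.    ,  1.2737, -0.0369]), 'joint_vel': array([0.0013, 0.0021, 0.0015, 0.0008, 0.0012, 0.0001]), 'joint_efforts': array([  0.0029, -51.5093, -36.7327,   0.    ,   0.013 ,   0.    ]), 'tool_pos': array([0.2004, 0.6438, 0.23  ]), 'ee_rot': array([-0.0002,  0.1503,  0.9886, -0.0011]), 'wrist_force': array([0.1335, 0.2446, 0.1815]), 'moment': array([ 0.0101, -0.0435, -0.0116]), 'finger_force': 0.0, 'width': 0.9972411496011099}
scene bread_bin 0.89 [380.7, 179.2] [[0.594, -0.416, 0.014], [0.673, -0.244, 0.238], [0.867, -0.036, 0.376]]
scene tuna 0.7 [330.6, 264.3] [[0.473, -0.259, 0.002], [0.507, -0.224, 0.036], [0.555, -0.18, 0.04]]
scene mug 0.96 [214.7, 199.8] [[0.401, 0.161, 0.005], [0.458, 0.182, 0.067], [0.503, 0.237, 0.1]]
scene salt 0.9 [355.4, 320.2] [[0.389, -0.397, 0.009], [0.398, -0.384, 0.058], [0.42, -0.362, 0.09]]
scene left_door 0.77 [334.1, 202.0] [[0.583, -0.216, 0.058], [0.626, -0.138, 0.121], [0.659, -0.048, 0.174]]
scene right_door 0.6 [399.6, 221.1] [[0.62, -0.407, 0.055], [0.662, -0.328, 0.121], [0.694, -0.23
[... 179 characters left out ...]
426  0.2393]
scene right_hinge 0.68 408.3 185.6 [ 0.6787 -0.3213  0.2391]
top tuna 0.71 [374.6, 229.3] [[0.476, -0.254, 0.022], [0.513, -0.217, 0.035], [0.552, -0.18, 0.041]]
top mug 0.83 [230.0, 246.3] [[0.407, 0.16, 0.001], [0.467, 0.204, 0.035], [0.503, 0.234, 0.1]]
top salt 0.71 [428.7, 264.4] [[0.39, -0.39, 0.025], [0.408, -0.37, 0.076], [0.428, -0.358, 0.09]]
top left_door 0.92 [348.0, 196.2] [[0.573, -0.217, 0.052], [0.607, -0.134, 0.082], [0.629, -0.048, 0.144]]
top right_door 0.8 [410.0, 185.0] [[0.611, -0.408, 0.004], [0.641, -0.324, 0.078], [0.665, -0.237, 0.235]]
top left_handle 0.85 348.9 202.1 [ 0.5828 -0.1395  0.124 ]
top right_handle 0.72 415.4 187.1 [ 0.6221 -0.3299  0.127 ]
```

```bash
python3 - <<'E'
from h import *
np.set_printoptions(precision=4,suppress=True)
for c in ['scene','top']:
    d=np.load(f'{c}0.npy'); P=cloud(c,d)
    m=(abs(P[...,2]-.24)<.006)&(P[...,0]>.55)&(P[...,0]<1.05)&(P[...,1]<.1)&(P[...,1]>-.6)&(d>0)
    n,l,st,_=cv2.connectedComponentsWithStats(m.astype(np.uint8)); k=1+st[1:,4].argmax(); q=P[l==k]
    r=cv2.minAreaRect((q[:,:2]*1000).astype(np.float32)); print(c,len(q),r,cv2.boxPoints(r),q[:,2].mean())
    # leftmost handle/doors planes
a=cv2.imread('pics/scene0.png');b=cv2.imread('pics/top0.png')
cv2.imwrite('pics/c.png',np.vstack([cv2.resize(a[100:360,120:560],(660,390))[:, :],cv2.resize(b[100:300,180:500],(660,210*2))])[:600+200][:810:1])
x=np.vstack([cv2.resize(a[120:350,180:500],(417,300)),cv2.resize(b[110:300,180:500],(417,300))]);cv2.imwrite('pics/c.png',x)
E
```

```text
scene 8319 ((742.2807006835938, -206.69061279296875), (273.460693359375, 400.548828125), 10.226762771606445) [[ 572.165   -33.8737]
 [ 643.2802 -428.059 ]
 [ 912.3964 -379.5075]
 [ 841.2812   14.6777]] 0.2393546056487547
top 12323 ((743.1356811523438, -208.2677459716797), (270.7264709472656, 400.070556640625), 10.161505699157715) [[ 574.6048  -35.2514]
 [ 645.1866 -429.0466]
 [ 911.6666 -381.2841]
 [ 841.0848   12.5111]] 0.23852375893162844
```

View pics/scene0.png

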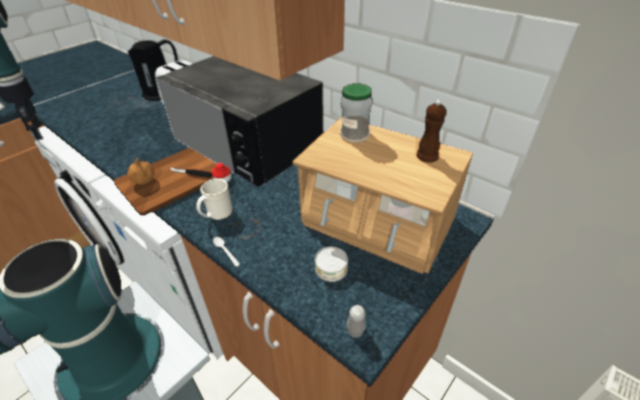

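View pics/top0.png

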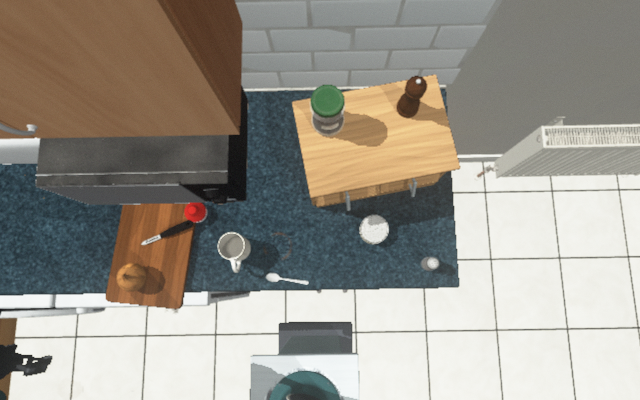

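The scene image shows the bin with the left bar near (326,213) and the right bar near (391,237). The mug is at (215,200), the tin at (331,264) and the salt at (355,320). The top view agrees. Fitted to the top board, the bin sits at (0.743, -0.2075) with a yaw of 10.2°, and the handles found by the networks match this.

```bash
cat >> h.py <<'E'
YAW=np.radians(10.2); BIN=np.array([.743,-.2075,0])
Rb=Ro.from_euler('z',YAW)
def tool(lean):  # tool y = -bin y, z down leaning to the bin's back
    return Rb*Ro.from_euler('y',-lean,degrees=True)*Ro.from_matrix(np.diag([1,-1,-1.]))
def binpt(*p): return BIN+Rb.apply(np.array(p)/1000)
def cur():
    s=sense(); q=s['ee_rot']; return np.array(s['tool_pos']),Ro.from_quat([q[1],q[2],q[3],q[0]])
def plan(p1,R1,n,grip=1,start=None):
    p0,R0=start or cur(); rv=(R0.inv()*R1).as_rotvec(); rows=[]
    p,R=p0,R0
    for k in range(1,n+1):
        pt=p0+(p1-p0)*k/n; Rt=R0*Ro.from_rotvec(rv*k/n)
        a=np.r_[R.inv().apply(pt-p)/.03,np.degrees((R.inv()*Rt).as_rotvec())/30].round(2)
        p=p+R.apply(a[:3]*.03); R=R*Ro.from_rotvec(np.radians(a[3:]*30)); rows.append(list(map(float,a))+[grip])
    for i in range(0,n,10): print(str(rows[i:i+10]).replace(' ',''))
    return p,R
def report():
    s=sense(); p,R=cur(); L=Rb.inv().apply(p-BIN)*1000
    print('t',round(s['time'],2),'tcp',p.round(4),'bin',L.round(1),'q',np.round(s['qpos'],2),'F(bin)',Rb.inv().apply(s['wrist_force']).round(1),'w',round(s['width'],3),'ff',s['finger_force'])
E
python3 - <<'E'
from h import *
plan(np.array([.43,-.15,.26]),tool(0),30)
E
```

```text
[[-0.51,-0.77,-0.03,-0.0,0.0,0.17,1],[-0.57,-0.72,-0.03,-0.0,0.0,0.17,1],[-0.63,-0.66,-0.04,-0.0,0.0,0.17,1],[-0.69,-0.61,-0.03,-0.0,0.0,0.17,1],[-0.74,-0.54,-0.03,0.0,0.0,0.17,1],[-0.79,-0.48,-0.03,0.0,0.0,0.17,1],[-0.82,-0.4,-0.03,0.0,0.0,0.17,1],[-0.86,-0.33,-0.04,0.0,0.0,0.17,1],[-0.89,-0.25,-0.03,0.0,0.0,0.17,1],[-0.9,-0.17,-0.03,0.0,0.0,0.16,1]]
[[-0.91,-0.09,-0.03,0.0,0.0,0.17,1],[-0.92,-0.01,-0.03,0.0,0.0,0.17,1],[-0.92,0.06,-0.03,0.0,0.0,0.17,1],[-0.9,0.15,-0.04,0.0,0.0,0.17,1],[-0.89,0.23,-0.03,0.0,0.0,0.17,1],[-0.87,0.31,-0.03,0.0,0.0,0.17,1],[-0.83,0.39,-0.03,0.0,0.0,0.17,1],[-0.8,0.45,-0.03,0.0,0.0,0.17,1],[-0.75,0.53,-0.04,0.0,0.0,0.17,1],[-0.71,0.59,-0.03,0.0,0.0,0.17,1]]
[[-0.65,0.65,-0.03,0.0,0.0,0.17,1],[-0.58,0.71,-0.03,0.0,0.0,0.17,1],[-0.53,0.75,-0.03,0.0,0.0,0.17,1],[-0.45,0.8,-0.04,0.0,0.0,0.17,1],[-0.38,0.84,-0.03,0.0,0.0,0.17,1],[-0.31,0.86,-0.03,0.0,0.0,0.17,1],[-0.22,0.89,-0.03,0.0,0.0,0.17,1],[-0.15,0.91,-0.03,0.0,0.0,0.16,1],[-0.07,0.92,-0.03,0.0,0.0,0.17,1],[0.01,0.92,-0.04,0.0,0.0,0.17,1]]
```

```bash
python3 - <<'E'
from h import *
plan(np.array([.50,-.15,.26]),tool(0),30)
E
```

```text
[[-0.58,-0.74,-0.03,-0.0,0.0,0.17,1],[-0.64,-0.69,-0.03,-0.0,0.0,0.17,1],[-0.71,-0.63,-0.04,-0.0,0.0,0.17,1],[-0.75,-0.57,-0.03,-0.0,0.0,0.17,1],[-0.81,-0.49,-0.03,0.0,0.0,0.17,1],[-0.84,-0.42,-0.03,0.0,0.0,0.17,1],[-0.88,-0.35,-0.03,0.0,0.0,0.17,1],[-0.9,-0.27,-0.04,0.0,0.0,0.17,1],[-0.93,-0.18,-0.03,0.0,0.0,0.17,1],[-0.94,-0.1,-0.03,0.0,0.0,0.16,1]]
[[-0.94,-0.02,-0.03,0.0,0.0,0.17,1],[-0.94,0.06,-0.03,0.0,0.0,0.17,1],[-0.93,0.14,-0.03,0.0,0.0,0.17,1],[-0.92,0.23,-0.04,0.0,0.0,0.17,1],[-0.89,0.31,-0.03,0.0,0.0,0.17,1],[-0.86,0.38,-0.03,0.0,0.0,0.17,1],[-0.82,0.46,-0.03,0.0,0.0,0.17,1],[-0.78,0.54,-0.03,0.0,0.0,0.17,1],[-0.73,0.6,-0.04,0.0,0.0,0.17,1],[-0.67,0.66,-0.03,0.0,0.0,0.17,1]]
[[-0.61,0.72,-0.03,0.0,0.0,0.17,1],[-0.55,0.77,-0.03,0.0,0.0,0.17,1],[-0.47,0.81,-0.03,0.0,0.0,0.17,1],[-0.4,0.86,-0.04,0.0,0.0,0.17,1],[-0.33,0.89,-0.03,0.0,0.0,0.17,1],[-0.24,0.91,-0.03,0.0,0.0,0.17,1],[-0.16,0.93,-0.03,0.0,0.0,0.17,1],[-0.07,0.94,-0.03,0.0,0.0,0.16,1],[-0.0,0.94,-0.03,0.0,0.0,0.17,1],[0.08,0.94,-0.04,0.0,0.0,0.17,1]]
```

Request:
move_arm:
  deltas:
    - [-0.58, -0.74, -0.03, 0, 0, 0.17, 1]
    - [-0.64, -0.69, -0.03, 0, 0, 0.17, 1]
    - [-0.71, -0.63, -0.04, 0, 0, 0.17, 1]
    - [-0.75, -0.57, -0.03, 0, 0, 0.17, 1]
    - [-0.81, -0.49, -0.03, 0, 0, 0.17, 1]
    - [-0.84, -0.42, -0.03, 0, 0, 0.17, 1]
    - [-0.88, -0.35, -0.03, 0, 0, 0.17, 1]
    - [-0.9, -0.27, -0.04, 0, 0, 0.17, 1]
    - [-0.93, -0.18, -0.03, 0, 0, 0.17, 1]
    - [-0.94, -0.1, -0.03, 0, 0, 0.16, 1]

```text
time: 2.45
tool_pos: [0.3008, 0.3787, 0.2411]
ee_rot: [0.0, 0.56, 0.828, 0.0]
wrist_force: [0.4, -0.3, -0.1]
width: 0.999
finger_force: 0.0
```

Request:
move_arm:
  deltas:
    - [-0.94, -0.02, -0.03, 0, 0, 0.17, 1]
    - [-0.94, 0.06, -0.03, 0, 0, 0.17, 1]
    - [-0.93, 0.14, -0.03, 0, 0, 0.17, 1]
    - [-0.92, 0.23, -0.04, 0, 0, 0.17, 1]
    - [-0.89, 0.31, -0.03, 0, 0, 0.17, 1]
    - [-0.86, 0.38, -0.03, 0, 0, 0.17, 1]
    - [-0.82, 0.46, -0.03, 0, 0, 0.17, 1]
    - [-0.78, 0.54, -0.03, 0, 0, 0.17, 1]
    - [-0.73, 0.6, -0.04, 0, 0, 0.17, 1]
    - [-0.67, 0.66, -0.03, 0, 0, 0.17, 1]

```text
time: 3.7
tool_pos: [0.4006, 0.1141, 0.2508]
ee_rot: [0.0, 0.862, 0.506, 0.0]
wrist_force: [0.1, 0.2, -0.4]
width: 1.003
finger_force: 0.0
```

Request:
move_arm:
  deltas:
    - [-0.61, 0.72, -0.03, 0, 0, 0.17, 1]
    - [-0.55, 0.77, -0.03, 0, 0, 0.17, 1]
    - [-0.47, 0.81, -0.03, 0, 0, 0.17, 1]
    - [-0.4, 0.86, -0.04, 0, 0, 0.17, 1]
    - [-0.33, 0.89, -0.03, 0, 0, 0.17, 1]
    - [-0.24, 0.91, -0.03, 0, 0, 0.17, 1]
    - [-0.16, 0.93, -0.03, 0, 0, 0.17, 1]
    - [-0.07, 0.94, -0.03, 0, 0, 0.16, 1]
    - [0, 0.94, -0.03, 0, 0, 0.17, 1]
    - [0.08, 0.94, -0.04, 0, 0, 0.17, 1]

```text
time: 4.95
tool_pos: [0.5002, -0.1509, 0.2603]
ee_rot: [0.0, 0.996, 0.088, 0.0]
wrist_force: [0.1, 0.7, 0.5]
width: 0.999
finger_force: 0.0
```

```bash
python3 - <<'E'
from h import *
report()
z=tool(45).apply([0,0,1]); g=binpt(-140,97.5,106)+.019*z; print(g)
plan(g-.10*z,tool(45),10)
E
```

```text
t 4.95 tcp [ 0.5002 -0.1509  0.2603] bin [-229.    98.7  260.3] q [-0.34 -0.04  1.89  0.    1.3   1.05] F(bin) [0.2 0.6 0.5] w 0.999 ff 0.0
[ 0.60116955 -0.13395365  0.09256497]
[[0.11,0.0,0.32,0.0,0.15,-0.0,1],[0.08,0.01,0.33,0.0,0.15,-0.0,1],[0.05,0.0,0.34,0.0,0.15,-0.0,1],[0.03,0.01,0.34,0.0,0.15,-0.0,1],[-0.0,-0.0,0.34,0.0,0.15,-0.0,1],[-0.03,0.0,0.34,0.0,0.15,-0.0,1],[-0.05,0.01,0.33,0.0,0.15,-0.0,1],[-0.08,0.0,0.33,0.0,0.15,-0.0,1],[-0.11,0.0,0.33,0.0,0.15,-0.0,1],[-0.13,0.01,0.31,0.0,0.15,-0.0,1]]
```

Request:
move_arm:
  deltas:
    - [0.11, 0, 0.32, 0, 0.15, 0, 1]
    - [0.08, 0.01, 0.33, 0, 0.15, 0, 1]
    - [0.05, 0, 0.34, 0, 0.15, 0, 1]
    - [0.03, 0.01, 0.34, 0, 0.15, 0, 1]
    - [0, 0, 0.34, 0, 0.15, 0, 1]
    - [-0.03, 0, 0.34, 0, 0.15, 0, 1]
    - [-0.05, 0.01, 0.33, 0, 0.15, 0, 1]
    - [-0.08, 0, 0.33, 0, 0.15, 0, 1]
    - [-0.11, 0, 0.33, 0, 0.15, 0, 1]
    - [-0.13, 0.01, 0.31, 0, 0.15, 0, 1]

```text
time: 6.2
tool_pos: [0.5313, -0.1458, 0.1634]
ee_rot: [-0.034, 0.92, 0.083, 0.383]
wrist_force: [0.5, 1.0, -0.5]
width: 0.998
finger_force: 0.0
```

```bash
python3 - <<'E'
from h import *
report()
im,d=snapshot('wrist')
for n in ['left_handle','right_handle','left_hinge','right_hinge']:
    for o in tip_of('wrist',n)[:1]:
        u,v=o['location']; X=unproj('wrist',u,v,d[int(v),int(u)]); print(n,round(o['confidence'],2),u,v,(Rb.inv().apply(X-BIN)*1000).round(1))
for l,y in (('left',97.5),('right',-97.5)):
    u,v=proj('wrist',binpt(-140,y,106)); print(l,u,v)
    if 0<u<640 and 0<v<400: cv2.circle(im,(int(u),int(v)),4,(0,0,255),1)
P=(cloud('wrist',d)-BIN)@Rb.as_matrix()*1000
# door face depth along outward normal in bin frame, and bar points
nrm=np.array([-np.cos(.314),0,np.sin(.314)])
for l,y0 in (('left',97.5),('right',-97.5)):
    rel=P-np.array([-66,y0,219]); hn=rel@nrm
    m=(d>0)&(abs(rel[...,1])<60)&(abs(rel[...,1])>15)&(P[...,2]>70)&(P[...,2]<180)&(abs(hn)<15)
    print(l,'face',m.sum())
    if m.sum()>200:
        A=np.c_[rel[m][:,0],rel[m][:,2]]; k=np.polyfit(A[:,1],A[:,0],1); print('lean',np.degrees(np.arctan(k[0])),'off at hinge',k[1])
    b=(d>0)&(abs(rel[...,1])<25)&(hn>30)&(hn<55)&(P[...,2]>65)&(P[...,2]<150)
    if b.sum()>20: print('bar',b.sum(),np.percentile(P[b],[5,50,95],axis=0).round(1).tolist(),np.median(hn[b]))
cv2.imwrite('pics/w1.png',im)
E
```

```text
t 6.2 tcp [ 0.5313 -0.1458  0.1634] bin [-197.5   98.2  163.4] q [-0.65 -0.21  2.43  1.09  0.63 -0.09] F(bin) [ 0.7  0.9 -0.5] w 0.998 ff 0.0
left_handle 0.79 309.7 204.6 [-149.2  102.4  115.8]
right_handle 0.69 550.7 205.7 [-146.   -89.9  110.3]
left 313.39766557253375 204.7880617913195
right 549.7388847446334 205.36313339445488
left face 14482
lean 25.618236843241974 off at hinge 11.873089851417303
bar 1026 [[-160.1, 93.7, 83.4], [-145.0, 98.6, 122.3], [-132.7, 103.4, 148.0]] 45.43016063996803
right face 12266
lean 24.43088851471869 off at hinge 12.340452514595878
bar 1558 [[-155.7, -97.9, 79.6], [-141.5, -92.7, 118.5], [-128.8, -90.6, 145.7]] 41.122295667338776
```

View pics/w1.png

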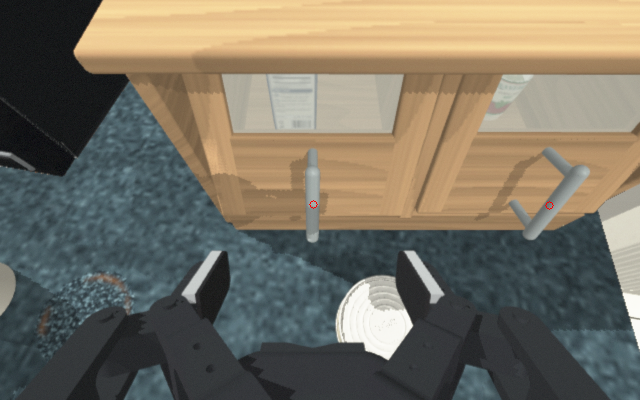

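The wrist picture shows the left bar at (313,205), midway between the fingers, with the predicted point on it. The right bar is at (550,205), and the tin lies below the fingers at (380,310), out of the path. I'll go in along the tool's z axis.

Request:
move_arm:
  deltas:
    - [0, 0, 0.33, 0, 0, 0, 1]
    - [0, 0, 0.33, 0, 0, 0, 1]
    - [0, 0, 0.33, 0, 0, 0, 1]
    - [0, 0, 0.33, 0, 0, 0, 1]
    - [0, 0, 0.33, 0, 0, 0, 1]
    - [0, 0, 0.33, 0, 0, 0, 1]
    - [0, 0, 0.33, 0, 0, 0, 1]
    - [0, 0, 0.33, 0, 0, 0, 1]
    - [0, 0, 0.33, 0, 0, 0, 1]
    - [0, 0, 0.33, 0, 0, 0, 1]

```text
time: 7.7
tool_pos: [0.6005, -0.133, 0.0925]
ee_rot: [-0.034, 0.92, 0.083, 0.381]
wrist_force: [0.2, 0.8, 0.9]
width: 1.002
finger_force: 0.0
```

Request:
move_arm:
  deltas:
    - [0, 0, 0, 0, 0, 0, 0.5]
    - [0, 0, 0, 0, 0, 0, 0.3]
    - [0, 0, 0, 0, 0, 0, 0.2]
    - [0, 0, 0, 0, 0, 0, 0.1]
    - [0, 0, 0, 0, 0, 0, 0]
    - [0, 0, 0, 0, 0, 0, 0]
    - [0, 0, 0, 0, 0, 0, 0]
    - [0, 0, 0, 0, 0, 0, 0]
    - [0, 0, 0, 0, 0, 0, 0]
    - [0, 0, 0, 0, 0, 0, 0]
  squeeze: 60

```text
time: 8.95
tool_pos: [0.6002, -0.1331, 0.0933]
ee_rot: [-0.034, 0.92, 0.083, 0.381]
wrist_force: [-1.3, 0.5, 2.9]
width: 0.108
finger_force: 58.5
```

```bash
python3 - <<'E'
from h import *
report()
E
```

```text
t 8.95 tcp [ 0.6002 -0.1331  0.0933] bin [-127.4   98.5   93.3] q [-0.52  0.05  2.37  1.43  0.48 -0.38] F(bin) [-1.2  0.7  2.9] w 0.108 ff 58.50237965583801
```

Request:
move_arm:
  deltas:
    - [-0.002, 0, -0.01, 0, 0, 0, 0]
    - [-0.002, 0, -0.01, 0, 0, 0, 0]
    - [-0.002, 0, -0.01, 0, 0, 0, 0]
    - [-0.002, 0, -0.01, 0, 0, 0, 0]
    - [-0.002, 0, -0.01, 0, 0, 0, 0]
    - [0, 0, 0, 0, 0, 0, 0]
    - [0, 0, 0, 0, 0, 0, 0]
    - [0, 0, 0, 0, 0, 0, 0]
    - [0, 0, 0, 0, 0, 0, 0]
    - [0, 0, 0, 0, 0, 0, 0]

```text
time: 10.2
tool_pos: [0.599, -0.1333, 0.0941]
ee_rot: [-0.034, 0.92, 0.083, 0.381]
wrist_force: [3.7, 1.0, 3.8]
width: 0.105
finger_force: 58.3
```

```bash
python3 - <<'E'
from h import *
report()
E
```

```text
t 10.2 tcp [ 0.599  -0.1333  0.0941] bin [-128.6   98.5   94.1] q [-0.52  0.04  2.37  1.42  0.48 -0.37] F(bin) [3.9 0.3 3.8] w 0.105 ff 58.31737518310547
```

Request:
move_arm:
  deltas:
    - [-0.002, 0, -0.01, 0, 0, 0, 0]
    - [-0.002, 0, -0.01, 0, 0, 0, 0]
    - [-0.002, 0, -0.01, 0, 0, 0, 0]
    - [0, 0, 0, 0, 0, 0, 0]
    - [0, 0, 0, 0, 0, 0, 0]
    - [0, 0, 0, 0, 0, 0, 0]
    - [0, 0, 0, 0, 0, 0, 0]
    - [0, 0, 0, 0, 0, 0, 0]
    - [0, 0, 0, 0, 0, 0, 0]
    - [0, 0, 0, 0, 0, 0, 0]

```text
time: 11.45
tool_pos: [0.5982, -0.1334, 0.0946]
ee_rot: [-0.034, 0.92, 0.083, 0.381]
wrist_force: [4.4, 2.4, 3.3]
width: 0.11
finger_force: 58.3
```

```bash
python3 - <<'E'
from h import *
report()
E
```

```text
t 11.45 tcp [ 0.5982 -0.1334  0.0946] bin [-129.4   98.6   94.6] q [-0.52  0.04  2.37  1.42  0.48 -0.37] F(bin) [4.7 1.6 3.3] w 0.11 ff 58.31580340862274
```

Request:
move_arm:
  deltas:
    - [-0.004, 0, -0.02, 0, 0, 0, 0]
    - [-0.004, 0, -0.02, 0, 0, 0, 0]
    - [-0.004, 0, -0.02, 0, 0, 0, 0]
    - [-0.004, 0, -0.02, 0, 0, 0, 0]
    - [0, 0, 0, 0, 0, 0, 0]
    - [0, 0, 0, 0, 0, 0, 0]
    - [0, 0, 0, 0, 0, 0, 0]
    - [0, 0, 0, 0, 0, 0, 0]
    - [0, 0, 0, 0, 0, 0, 0]
    - [0, 0, 0, 0, 0, 0, 0]

```text
time: 12.7
tool_pos: [0.5964, -0.1338, 0.0961]
ee_rot: [-0.034, 0.92, 0.083, 0.381]
wrist_force: [6.4, 2.8, 2.1]
width: 0.105
finger_force: 58.3
```

```bash
python3 - <<'E'
from h import *
report()
E
```

```text
t 12.7 tcp [ 0.5964 -0.1338  0.0961] bin [-131.2   98.5   96.1] q [-0.53  0.03  2.37  1.41  0.48 -0.37] F(bin) [6.8 1.6 2.1] w 0.105 ff 58.3007150888443
```

The left door gave by about 5 mm at very little force, so its catch wasn't holding it. Next I press it home.

Request:
move_arm:
  deltas:
    - [0.006, 0, 0.03, 0, 0, 0, 0]
    - [0.006, 0, 0.03, 0, 0, 0, 0]
    - [0.006, 0, 0.03, 0, 0, 0, 0]
    - [0.006, 0, 0.03, 0, 0, 0, 0]
    - [0.006, 0, 0.03, 0, 0, 0, 0]
    - [0.006, 0, 0.03, 0, 0, 0, 0]
    - [0.006, 0, 0.03, 0, 0, 0, 0]
    - [0.006, 0, 0.03, 0, 0, 0, 0]
    - [0, 0, 0, 0, 0, 0, 0]
    - [0, 0, 0, 0, 0, 0, 0]

```text
time: 13.95
tool_pos: [0.6016, -0.1328, 0.0922]
ee_rot: [-0.034, 0.92, 0.083, 0.381]
wrist_force: [-7.3, 0.1, 13.1]
width: 0.107
finger_force: 60.9
```

```bash
python3 - <<'E'
from h import *
report()
E
```

```text
t 13.95 tcp [ 0.6016 -0.1328  0.0922] bin [-125.9   98.5   92.2] q [-0.52  0.05  2.37  1.44  0.48 -0.38] F(bin) [-7.1  1.4 13.1] w 0.107 ff 60.8802455663681
```

Request:
move_arm:
  deltas:
    - [0.004, 0, 0.02, 0, 0, 0, 0]
    - [0.004, 0, 0.02, 0, 0, 0, 0]
    - [0.004, 0, 0.02, 0, 0, 0, 0]
    - [0.004, 0, 0.02, 0, 0, 0, 0]
    - [0, 0, 0, 0, 0, 0, 0]
    - [0, 0, 0, 0, 0, 0, 0]
    - [0, 0, 0, 0, 0, 0, 0]
    - [0, 0, 0, 0, 0, 0, 0]
    - [0, 0, 0, 0, 0, 0, 0]
    - [0, 0, 0, 0, 0, 0, 0]

```text
time: 15.2
tool_pos: [0.6042, -0.1324, 0.0904]
ee_rot: [-0.034, 0.92, 0.083, 0.381]
wrist_force: [5.1, 1.1, 2.7]
width: 0.105
finger_force: 59.6
```

```bash
python3 - <<'E'
from h import *
report()
E
```

```text
t 15.2 tcp [ 0.6042 -0.1324  0.0904] bin [-123.3   98.5   90.4] q [-0.51  0.06  2.36  1.44  0.47 -0.39] F(bin) [5.2 0.2 2.7] w 0.105 ff 59.633731842041016
```

It snapped in: the resisting force dropped and reversed. I'll tug again.

Request:
move_arm:
  deltas:
    - [-0.002, 0, -0.01, 0, 0, 0, 0]
    - [-0.002, 0, -0.01, 0, 0, 0, 0]
    - [-0.002, 0, -0.01, 0, 0, 0, 0]
    - [0, 0, 0, 0, 0, 0, 0]
    - [0, 0, 0, 0, 0, 0, 0]
    - [0, 0, 0, 0, 0, 0, 0]
    - [0, 0, 0, 0, 0, 0, 0]
    - [0, 0, 0, 0, 0, 0, 0]
    - [0, 0, 0, 0, 0, 0, 0]
    - [0, 0, 0, 0, 0, 0, 0]

```text
time: 16.45
tool_pos: [0.6037, -0.1324, 0.0907]
ee_rot: [-0.034, 0.92, 0.083, 0.381]
wrist_force: [10.7, 1.6, -1.0]
width: 0.111
finger_force: 58.8
```

```bash
python3 - <<'E'
from h import *
report()
E
```

```text
t 16.45 tcp [ 0.6037 -0.1324  0.0907] bin [-123.8   98.6   90.7] q [-0.52  0.06  2.36  1.44  0.47 -0.39] F(bin) [10.8 -0.4 -1. ] w 0.111 ff 58.781506419181824
```

Request:
move_arm:
  deltas:
    - [-0.001, 0, -0.006, 0, 0, 0, 0]
    - [0, 0, 0, 0, 0, 0, 0]
    - [0, 0, 0, 0, 0, 0, 0]
    - [0, 0, 0, 0, 0, 0, 0]
    - [0, 0, 0, 0, 0, 0, 0]
    - [0, 0, 0, 0, 0, 0, 0]
    - [0, 0, 0, 0, 0, 0, 0]
    - [0, 0, 0, 0, 0, 0, 0]
    - [0, 0, 0, 0, 0, 0, 0]
    - [0, 0, 0, 0, 0, 0, 0]

```text
time: 17.7
tool_pos: [0.6036, -0.1324, 0.0908]
ee_rot: [-0.034, 0.92, 0.083, 0.381]
wrist_force: [12.2, 1.3, -1.9]
width: 0.109
finger_force: 58.7
```

```bash
python3 - <<'E'
from h import *
report()
E
```

```text
t 17.7 tcp [ 0.6036 -0.1324  0.0908] bin [-123.9   98.6   90.8] q [-0.52  0.06  2.36  1.44  0.47 -0.39] F(bin) [12.2 -0.9 -1.9] w 0.109 ff 58.69728326797485
```

The left catch holds: about 11 N held for over a second with no give. I'll relax, release, back off and shift across to the right handle.

Request:
move_arm:
  deltas:
    - [0.003, 0, 0.015, 0, 0, 0, 0]
    - [0.003, 0, 0.015, 0, 0, 0, 0]
    - [0.003, 0, 0.015, 0, 0, 0, 0]
    - [0.002, 0, 0.012, 0, 0, 0, 0]
    - [0, 0, 0, 0, 0, 0, 0.2]
    - [0, 0, 0, 0, 0, 0, 0.5]
    - [0, 0, 0, 0, 0, 0, 1]
    - [0, 0, 0, 0, 0, 0, 1]
    - [0, 0, 0, 0, 0, 0, 1]
    - [0, 0, 0, 0, 0, 0, 1]

```text
time: 18.95
tool_pos: [0.6046, -0.1322, 0.09]
ee_rot: [-0.034, 0.92, 0.083, 0.381]
wrist_force: [0.1, 0.2, 0.8]
width: 0.996
finger_force: 0.0
```

```bash
python3 - <<'E'
from h import *
report()
p,R=cur(); z=R.apply([0,0,1])
a=plan(p-.11*z,tool(45),10)
print('shift to'); t=binpt(-127.4,-96.5,93.3)-.10*tool(45).apply([0,0,1]); plan(t,tool(45),10,start=a)
E
```

```text
t 18.95 tcp [ 0.6046 -0.1322  0.09  ] bin [-122.9   98.6   90. ] q [-0.51  0.06  2.36  1.45  0.47 -0.39] F(bin) [0.1 0.1 0.8] w 0.996 ff 0.0
[[0.0,0.0,-0.37,-0.0,-0.0,0.0,1],[0.0,-0.0,-0.36,-0.0,-0.0,0.0,1],[0.0,0.0,-0.37,-0.0,-0.0,0.0,1],[0.0,0.0,-0.37,-0.0,-0.0,0.0,1],[0.0,0.0,-0.36,-0.0,-0.0,0.0,1],[0.0,0.0,-0.37,-0.0,-0.0,0.0,1],[0.0,0.0,-0.37,-0.0,-0.0,0.0,1],[0.0,0.0,-0.36,-0.0,-0.0,0.0,1],[0.0,0.0,-0.37,-0.0,-0.0,0.0,1],[0.0,0.0,-0.37,-0.0,-0.0,0.0,1]]
shift to
[[-0.0,0.65,0.01,-0.0,-0.0,0.0,1],[-0.01,0.65,0.02,-0.0,-0.0,0.0,1],[-0.0,0.65,0.01,-0.0,-0.0,0.0,1],[-0.01,0.65,0.02,-0.0,-0.0,0.0,1],[0.0,0.65,0.01,-0.0,-0.0,0.0,1],[-0.0,0.65,0.02,-0.0,-0.0,0.0,1],[-0.01,0.65,0.01,-0.0,-0.0,0.0,1],[-0.0,0.65,0.02,-0.0,-0.0,0.0,1],[-0.0,0.65,0.01,-0.0,-0.0,0.0,1],[-0.01,0.65,0.01,-0.0,-0.0,0.0,1]]
```

Request:
move_arm:
  deltas:
    - [0, 0, -0.37, 0, 0, 0, 1]
    - [0, 0, -0.36, 0, 0, 0, 1]
    - [0, 0, -0.37, 0, 0, 0, 1]
    - [0, 0, -0.37, 0, 0, 0, 1]
    - [0, 0, -0.36, 0, 0, 0, 1]
    - [0, 0, -0.37, 0, 0, 0, 1]
    - [0, 0, -0.37, 0, 0, 0, 1]
    - [0, 0, -0.36, 0, 0, 0, 1]
    - [0, 0, -0.37, 0, 0, 0, 1]
    - [0, 0, -0.37, 0, 0, 0, 1]

```text
time: 20.2
tool_pos: [0.5274, -0.1462, 0.1683]
ee_rot: [-0.034, 0.92, 0.083, 0.381]
wrist_force: [0.6, -0.2, -0.1]
width: 0.999
finger_force: 0.0
```

Request:
move_arm:
  deltas:
    - [0, 0.65, 0.01, 0, 0, 0, 1]
    - [-0.01, 0.65, 0.02, 0, 0, 0, 1]
    - [0, 0.65, 0.01, 0, 0, 0, 1]
    - [-0.01, 0.65, 0.02, 0, 0, 0, 1]
    - [0, 0.65, 0.01, 0, 0, 0, 1]
    - [0, 0.65, 0.02, 0, 0, 0, 1]
    - [-0.01, 0.65, 0.01, 0, 0, 0, 1]
    - [0, 0.65, 0.02, 0, 0, 0, 1]
    - [0, 0.65, 0.01, 0, 0, 0, 1]
    - [-0.01, 0.65, 0.01, 0, 0, 0, 1]

```text
time: 21.45
tool_pos: [0.5652, -0.3389, 0.164]
ee_rot: [-0.034, 0.92, 0.083, 0.381]
wrist_force: [0.3, 0.2, 0.6]
width: 1.002
finger_force: 0.0
```

```bash
python3 - <<'E'
from h import *
report()
im,d=snapshot('wrist')
for o in tip_of('wrist','right_handle')[:1]:
    u,v=o['location']; X=unproj('wrist',u,v,d[int(v),int(u)]); print(round(o['confidence'],2),u,v,(Rb.inv().apply(X-BIN)*1000).round(1))
P=(cloud('wrist',d)-BIN)@Rb.as_matrix()*1000
b=(d>0)&(abs(P[...,1]+97.5)<25)&(P[...,2]>65)&(P[...,2]<150)&(((P-[-66,0,219])@[-np.cos(.314),0,np.sin(.314)])>30)
print(np.percentile(P[b],[5,50,95],axis=0).round(1))
cv2.imwrite('pics/w2.png',im)
E
```

```text
t 21.45 tcp [ 0.5652 -0.3389  0.164 ] bin [-198.3  -97.8  164. ] q [-0.92  0.11  2.13  1.05  0.81 -0.26] F(bin) [0.3 0.2 0.6] w 1.002 ff 0.0
0.8 310.0 202.0 [-144.3  -97.1  118.8]
[[-156.5 -102.7   81.4]
 [-142.6  -97.9  120.9]
 [-131.   -93.   146.5]]
```

View pics/w2.png

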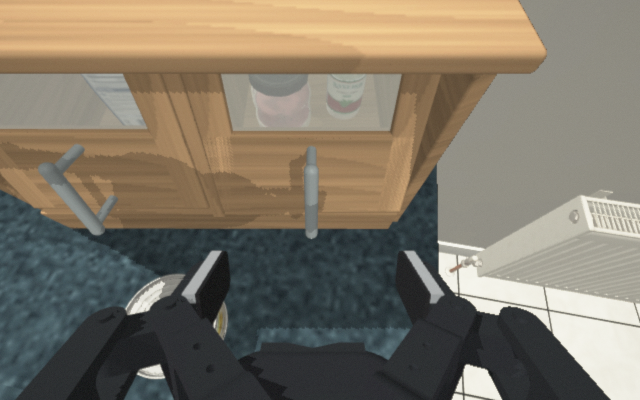

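The right bar is at (311,202), midway between the fingers. The tin at (180,320) is to the left and below, out of the way. I'll go in the same way.

Request:
move_arm:
  deltas:
    - [0, 0, 0.34, 0, 0, 0, 1]
    - [0, 0, 0.34, 0, 0, 0, 1]
    - [0, 0, 0.34, 0, 0, 0, 1]
    - [0, 0, 0.34, 0, 0, 0, 1]
    - [0, 0, 0.34, 0, 0, 0, 1]
    - [0, 0, 0.34, 0, 0, 0, 1]
    - [0, 0, 0.34, 0, 0, 0, 1]
    - [0, 0, 0.34, 0, 0, 0, 1]
    - [0, 0, 0.34, 0, 0, 0, 1]
    - [0, 0, 0.34, 0, 0, 0, 1]

```text
time: 22.8
tool_pos: [0.6364, -0.3247, 0.0914]
ee_rot: [-0.034, 0.92, 0.083, 0.381]
wrist_force: [0.6, -0.1, -0.3]
width: 1.0
finger_force: 0.0
```

Request:
move_arm:
  deltas:
    - [0, 0, 0, 0, 0, 0, 0.5]
    - [0, 0, 0, 0, 0, 0, 0.3]
    - [0, 0, 0, 0, 0, 0, 0.2]
    - [0, 0, 0, 0, 0, 0, 0.1]
    - [0, 0, 0, 0, 0, 0, 0]
    - [0, 0, 0, 0, 0, 0, 0]
    - [0, 0, 0, 0, 0, 0, 0]
    - [0, 0, 0, 0, 0, 0, 0]
    - [0, 0, 0, 0, 0, 0, 0]
    - [0, 0, 0, 0, 0, 0, 0]
  squeeze: 60

```text
time: 24.05
tool_pos: [0.6362, -0.3247, 0.0921]
ee_rot: [-0.034, 0.92, 0.083, 0.381]
wrist_force: [5.7, 0.2, -1.4]
width: 0.105
finger_force: 58.3
```

```bash
python3 - <<'E'
from h import *
report()
E
```

```text
t 24.05 tcp [ 0.6362 -0.3247  0.0921] bin [-125.9  -96.5   92.1] q [-0.8   0.28  2.08  1.22  0.67 -0.38] F(bin) [ 5.7 -0.9 -1.4] w 0.105 ff 58.27395021915436
```

Request:
move_arm:
  deltas:
    - [-0.002, 0, -0.01, 0, 0, 0, 0]
    - [-0.002, 0, -0.01, 0, 0, 0, 0]
    - [0, 0, 0, 0, 0, 0, 0]
    - [0, 0, 0, 0, 0, 0, 0]
    - [0, 0, 0, 0, 0, 0, 0]
    - [0, 0, 0, 0, 0, 0, 0]
    - [0, 0, 0, 0, 0, 0, 0]
    - [0, 0, 0, 0, 0, 0, 0]
    - [0, 0, 0, 0, 0, 0, 0]
    - [0, 0, 0, 0, 0, 0, 0]

```text
time: 25.3
tool_pos: [0.6355, -0.3249, 0.0925]
ee_rot: [-0.034, 0.92, 0.083, 0.381]
wrist_force: [1.9, 1.4, 2.8]
width: 0.108
finger_force: 58.7
```

```bash
python3 - <<'E'
from h import *
report()
E
```

```text
t 25.3 tcp [ 0.6355 -0.3249  0.0925] bin [-126.6  -96.5   92.5] q [-0.8   0.28  2.08  1.22  0.67 -0.38] F(bin) [2.1 1.1 2.8] w 0.108 ff 58.693358302116394
```

Request:
move_arm:
  deltas:
    - [-0.002, 0, -0.01, 0, 0, 0, 0]
    - [-0.002, 0, -0.01, 0, 0, 0, 0]
    - [-0.002, 0, -0.01, 0, 0, 0, 0]
    - [-0.002, 0, -0.01, 0, 0, 0, 0]
    - [-0.002, 0, -0.01, 0, 0, 0, 0]
    - [0, 0, 0, 0, 0, 0, 0]
    - [0, 0, 0, 0, 0, 0, 0]
    - [0, 0, 0, 0, 0, 0, 0]
    - [0, 0, 0, 0, 0, 0, 0]
    - [0, 0, 0, 0, 0, 0, 0]

```text
time: 26.55
tool_pos: [0.6341, -0.3251, 0.0934]
ee_rot: [-0.034, 0.92, 0.083, 0.381]
wrist_force: [-1.3, 0.9, 6.0]
width: 0.11
finger_force: 58.9
```

```bash
python3 - <<'E'
from h import *
report()
E
```

```text
t 26.55 tcp [ 0.6341 -0.3251  0.0934] bin [-128.   -96.4   93.4] q [-0.8   0.28  2.08  1.22  0.68 -0.37] F(bin) [-1.1  1.1  6. ] w 0.11 ff 58.868520855903625
```

Request:
move_arm:
  deltas:
    - [-0.003, 0, -0.015, 0, 0, 0, 0]
    - [-0.003, 0, -0.015, 0, 0, 0, 0]
    - [-0.003, 0, -0.015, 0, 0, 0, 0]
    - [-0.003, 0, -0.015, 0, 0, 0, 0]
    - [-0.003, 0, -0.015, 0, 0, 0, 0]
    - [0, 0, 0, 0, 0, 0, 0]
    - [0, 0, 0, 0, 0, 0, 0]
    - [0, 0, 0, 0, 0, 0, 0]
    - [0, 0, 0, 0, 0, 0, 0]
    - [0, 0, 0, 0, 0, 0, 0]

```text
time: 27.8
tool_pos: [0.6326, -0.3254, 0.0945]
ee_rot: [-0.034, 0.92, 0.083, 0.381]
wrist_force: [5.9, 1.5, 2.2]
width: 0.106
finger_force: 58.3
```

```bash
python3 - <<'E'
from h import *
report()
E
```

```text
t 27.8 tcp [ 0.6326 -0.3254  0.0945] bin [-129.5  -96.5   94.5] q [-0.8   0.28  2.09  1.22  0.68 -0.37] F(bin) [6.1 0.4 2.2] w 0.106 ff 58.34603548049927
```

The right door gives too: about 4 mm with only around 4 N. I'll press it home.

Request:
move_arm:
  deltas:
    - [0.006, 0, 0.03, 0, 0, 0, 0]
    - [0.006, 0, 0.03, 0, 0, 0, 0]
    - [0.006, 0, 0.03, 0, 0, 0, 0]
    - [0.006, 0, 0.03, 0, 0, 0, 0]
    - [0.006, 0, 0.03, 0, 0, 0, 0]
    - [0.006, 0, 0.03, 0, 0, 0, 0]
    - [0, 0, 0, 0, 0, 0, 0]
    - [0, 0, 0, 0, 0, 0, 0]
    - [0, 0, 0, 0, 0, 0, 0]
    - [0, 0, 0, 0, 0, 0, 0]

```text
time: 29.05
tool_pos: [0.6372, -0.3245, 0.0913]
ee_rot: [-0.034, 0.92, 0.083, 0.381]
wrist_force: [6.7, 1.5, 1.9]
width: 0.108
finger_force: 58.9
```

```bash
python3 - <<'E'
from h import *
report()
E
```

```text
t 29.05 tcp [ 0.6372 -0.3245  0.0913] bin [-124.8  -96.4   91.3] q [-0.8   0.29  2.08  1.23  0.67 -0.38] F(bin) [6.8 0.3 1.9] w 0.108 ff 58.90745401382446
```

Request:
move_arm:
  deltas:
    - [0.002, 0, 0.01, 0, 0, 0, 0]
    - [0.002, 0, 0.01, 0, 0, 0, 0]
    - [0.002, 0, 0.01, 0, 0, 0, 0]
    - [0.002, 0, 0.01, 0, 0, 0, 0]
    - [0, 0, 0, 0, 0, 0, 0]
    - [0, 0, 0, 0, 0, 0, 0]
    - [0, 0, 0, 0, 0, 0, 0]
    - [0, 0, 0, 0, 0, 0, 0]
    - [0, 0, 0, 0, 0, 0, 0]
    - [0, 0, 0, 0, 0, 0, 0]

```text
time: 30.3
tool_pos: [0.6379, -0.3244, 0.0908]
ee_rot: [-0.034, 0.92, 0.083, 0.381]
wrist_force: [5.2, 0.8, 4.2]
width: 0.107
finger_force: 59.2
```

```bash
python3 - <<'E'
from h import *
report()
E
```

```text
t 30.3 tcp [ 0.6379 -0.3244  0.0908] bin [-124.1  -96.5   90.8] q [-0.8   0.29  2.08  1.23  0.67 -0.38] F(bin) [ 5.3 -0.1  4.2] w 0.107 ff 59.19808208942413
```

Request:
move_arm:
  deltas:
    - [-0.002, 0, -0.01, 0, 0, 0, 0]
    - [-0.002, 0, -0.01, 0, 0, 0, 0]
    - [-0.002, 0, -0.01, 0, 0, 0, 0]
    - [-0.001, 0, -0.005, 0, 0, 0, 0]
    - [0, 0, 0, 0, 0, 0, 0]
    - [0, 0, 0, 0, 0, 0, 0]
    - [0, 0, 0, 0, 0, 0, 0]
    - [0, 0, 0, 0, 0, 0, 0]
    - [0, 0, 0, 0, 0, 0, 0]
    - [0, 0, 0, 0, 0, 0, 0]

```text
time: 31.55
tool_pos: [0.6374, -0.3245, 0.0912]
ee_rot: [-0.034, 0.92, 0.083, 0.381]
wrist_force: [9.5, 2.2, 0.1]
width: 0.11
finger_force: 58.7
```

```bash
python3 - <<'E'
from h import *
report()
E
```

```text
t 31.55 tcp [ 0.6374 -0.3245  0.0912] bin [-124.7  -96.5   91.2] q [-0.8   0.29  2.08  1.23  0.67 -0.38] F(bin) [9.7 0.5 0.1] w 0.11 ff 58.659523129463196
```

Request:
move_arm:
  deltas:
    - [-0.002, 0, -0.01, 0, 0, 0, 0]
    - [0, 0, 0, 0, 0, 0, 0]
    - [0, 0, 0, 0, 0, 0, 0]
    - [0, 0, 0, 0, 0, 0, 0]
    - [0, 0, 0, 0, 0, 0, 0]
    - [0, 0, 0, 0, 0, 0, 0]
    - [0, 0, 0, 0, 0, 0, 0]
    - [0, 0, 0, 0, 0, 0, 0]
    - [0, 0, 0, 0, 0, 0, 0]
    - [0, 0, 0, 0, 0, 0, 0]

```text
time: 32.8
tool_pos: [0.6372, -0.3245, 0.0912]
ee_rot: [-0.034, 0.92, 0.083, 0.381]
wrist_force: [10.9, 1.4, -0.8]
width: 0.101
finger_force: 58.5
```

```bash
python3 - <<'E'
from h import *
report()
E
```

```text
t 32.8 tcp [ 0.6372 -0.3245  0.0912] bin [-124.8  -96.4   91.2] q [-0.8   0.29  2.08  1.22  0.67 -0.38] F(bin) [11.  -0.5 -0.8] w 0.101 ff 58.45274090766907
```

Request:
move_arm:
  deltas:
    - [-0.001, 0, -0.007, 0, 0, 0, 0]
    - [0, 0, 0, 0, 0, 0, 0]
    - [0, 0, 0, 0, 0, 0, 0]
    - [0, 0, 0, 0, 0, 0, 0]
    - [0, 0, 0, 0, 0, 0, 0]
    - [0, 0, 0, 0, 0, 0, 0]
    - [0, 0, 0, 0, 0, 0, 0]
    - [0, 0, 0, 0, 0, 0, 0]
    - [0, 0, 0, 0, 0, 0, 0]
    - [0, 0, 0, 0, 0, 0, 0]

```text
time: 34.05
tool_pos: [0.6371, -0.3246, 0.0913]
ee_rot: [-0.034, 0.92, 0.083, 0.381]
wrist_force: [11.6, 0.5, -1.0]
width: 0.109
finger_force: 58.4
```

```bash
python3 - <<'E'
from h import *
report()
E
```

```text
t 34.05 tcp [ 0.6371 -0.3246  0.0913] bin [-124.9  -96.5   91.3] q [-0.8   0.29  2.08  1.22  0.67 -0.38] F(bin) [11.5 -1.6 -1. ] w 0.109 ff 58.35721135139465
```

The right catch now holds too: about 10 N, steady for over 2 s. I'll relax, release and retreat.

Request:
move_arm:
  deltas:
    - [0.003, 0, 0.015, 0, 0, 0, 0]
    - [0.003, 0, 0.015, 0, 0, 0, 0]
    - [0.003, 0, 0.015, 0, 0, 0, 0]
    - [0.003, 0, 0.015, 0, 0, 0, 0]
    - [0, 0, 0, 0, 0, 0, 0.2]
    - [0, 0, 0, 0, 0, 0, 0.5]
    - [0, 0, 0, 0, 0, 0, 1]
    - [0, 0, 0, 0, 0, 0, 1]
    - [0, 0, 0, 0, 0, 0, 1]
    - [0, 0, 0, 0, 0, 0, 1]

```text
time: 35.3
tool_pos: [0.638, -0.3244, 0.0905]
ee_rot: [-0.034, 0.92, 0.083, 0.381]
wrist_force: [-0.6, 1.1, -0.0]
width: 1.0
finger_force: 0.0
```

Request:
move_arm:
  deltas:
    - [0, 0, -0.36, 0, 0, 0, 1]
    - [0, 0, -0.36, 0, 0, 0, 1]
    - [0, 0, -0.36, 0, 0, 0, 1]
    - [0, 0, -0.36, 0, 0, 0, 1]
    - [0, 0, -0.36, 0, 0, 0, 1]
    - [0, 0, -0.36, 0, 0, 0, 1]
    - [0, 0, -0.36, 0, 0, 0, 1]
    - [0, 0, -0.36, 0, 0, 0, 1]
    - [0, 0, -0.36, 0, 0, 0, 1]
    - [0, 0, -0.36, 0, 0, 0, 1]

```text
time: 36.55
tool_pos: [0.5623, -0.3381, 0.1673]
ee_rot: [-0.034, 0.92, 0.083, 0.381]
wrist_force: [-0.0, -0.4, 0.0]
width: 1.001
finger_force: 0.0
```

```bash
python3 - <<'E'
from h import *
report()
im,d=snapshot('wrist'); cv2.imwrite('pics/w3.png',im)
P=(cloud('wrist',d)-BIN)@Rb.as_matrix()*1000
hn=(P-[-66,0,219])@[-np.cos(.314),0,np.sin(.314)]
for y in (97.5,-97.5):
    b=(d>0)&(abs(P[...,1]-y)<25)&(P[...,2]>65)&(P[...,2]<150)&(hn>30)&(hn<60)
    print(np.percentile(P[b],[5,50,95],axis=0).round(1).tolist(),np.median(hn[b]))
im,d=snapshot('top');P=cloud('top',d);d0=np.load('top0.npy')
for n in ['tuna','mug','salt']:
    for o in outline_of('top',n)[:1]: print(n,np.percentile(P[o['region']&(d>0)],[2,50,98],axis=0).round(3).tolist())
E
```

```text
t 36.55 tcp [ 0.5623 -0.3381  0.1673] bin [-200.9  -96.5  167.3] q [-0.92  0.1   2.13  1.05  0.82 -0.25] F(bin) [-0.1 -0.3  0. ] w 1.001 ff 0.0
[[-152.7, 92.2, 77.9], [-139.5, 94.2, 117.3], [-128.1, 99.6, 144.8]] 38.82776874279079
[[-153.1, -101.8, 79.8], [-140.1, -97.2, 119.7], [-129.2, -92.1, 145.4]] 40.027446948254315
tuna [[0.615, -0.407, 0.051], [0.645, -0.324, 0.074], [0.666, -0.239, 0.139]]
mug [[0.401, 0.16, 0.0], [0.465, 0.202, 0.036], [0.503, 0.234, 0.1]]
salt [[0.39, -0.387, 0.006], [0.406, -0.369, 0.067], [0.428, -0.358, 0.09]]
```

View pics/w3.png

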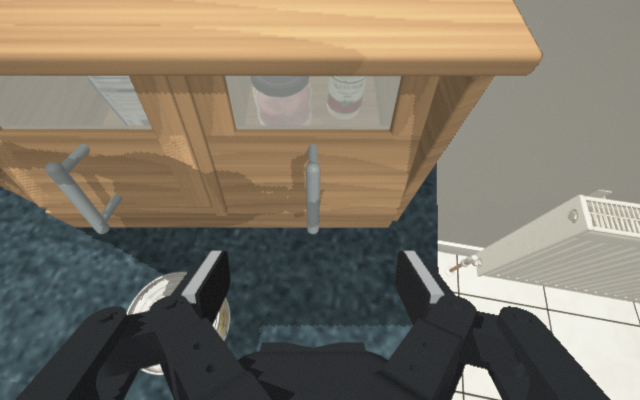

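The picture shows both doors shut, with the bars at (75,195) and (313,195). The tin at (180,322) is where it was, and the mug and salt haven't moved (the network's tuna match in the top view was really the right door). The arm is clear of everything.

```bash
python3 -c "
from station import *
print(finish_job())"
```

```text
the job is handed in; nothing more can be done
None
```

Neither door was held at the start; I pressed both home, left then right, and each then held a steady tug of about 10 N for over a second, so both are shut with nothing in front disturbed, and the job is handed in.

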